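# Lay the hanger set out on its marking mats

### The job

Lay the four parts of the hanger set (eye bolt, green bar bracket, long coupling nut, rusty hex nut) out on the black marking mats, each lying flat on the yellow outline of its own shape and lined up with it, the eye bolt with its ring on the ring of the outline. Leave all four lying there, let go; turning the hex nut to match its hexagon is not needed.

Things in the scene. Friction and masses are not known exactly. Their poses are not given: they have to be found in the camera images.
- eyebolt_shank (a point): steel eye bolt lying flat on the cart, 108 mm long, 10 mm thick, 0.12 kg: a ring 50 mm across at one end, then a round shank 10 mm in diameter and 58 mm long. Origin: on the shank's axis half-way along the shank (5 mm above what it lies on), the place to grip it, across the shank. y runs along the shank towards the ring, x across the shank, z up.
- eyebolt_eye (a point): centre of the ring of the same eye bolt, 51 mm from the shank point along +y; axes as for the shank
- bar (a point): green painted cast bar bracket with a small round boss on top near one end, 120 mm long (y), 20 mm wide (x), body 24 mm high (boss to 33 mm), 0.14 kg. Origin: centre of the body, 12 mm above what it lies on. Grip across the 20 mm width. The only long green bracket.
- long_nut (a point): long dark-grey hexagonal coupling nut lying on one of its six sides, 52 mm long (y, the axis of its thread), 41 mm wide over the edges (x), 36 mm high, 0.29 kg. Origin: its centre, 18 mm above what it lies on. Its two flat ends, 52 mm apart along y, grip best; its sides are edges.
- nut (a point): rusty brown hex nut lying flat, 32 mm across the flats (x), 36 mm over the corners (y), 16 mm high, 0.08 kg. Origin: its centre, 8 mm above what it lies on. Grip across the flats.
- mark_eye (a point): centre of the ring of the same outline, 51 mm from mark_shank along +y, where the centre of the eye bolt's ring belongs; on the mat's top face
- mark_bar (a point): centre of the bar bracket's outline, a long narrow yellow bar 123 x 24 mm (y x x) on a mat 134 x 40 mm, black rubber, 4 mm thick, fixed to the cart; its yellow silhouette is the same shape as the part and 1 to 2 mm larger all round. Origin on the top face of the mat (4 mm above the cart); y along the outline, z up. The bar may lie either way round.
- mark_long_nut (a point): centre of the coupling nut's outline, a plain yellow rectangle 55 x 44 mm (y x x) on a mat 74 x 60 mm, black rubber, 4 mm thick, fixed to the cart; its yellow silhouette is the same shape as the part and 1 to 2 mm larger all round. Origin on the top face of the mat (4 mm above the cart); y along the long side of the outline, z up. The nut's thread axis (y) belongs along y, either way round.
- mark_nut (a point): centre of the hex nut's outline, a yellow hexagon with a black hole on a mat 56 x 56 mm, black rubber, 4 mm thick, fixed to the cart; its yellow silhouette is the same shape as the part and 1 to 2 mm larger all round. Origin on the top face of the mat (4 mm above the cart); z up. The nut may be turned any way.
- mark_shank (a point): middle of the stem of the eye bolt's outline, a yellow ring with a narrow yellow stem, on a mat 60 x 122 mm (where the shank point belongs), black rubber, 4 mm thick, fixed to the cart; its yellow silhouette is the same shape as the part and 1 to 2 mm larger all round. Origin on the top face of the mat (4 mm above the cart); y runs along the stem towards the ring, z up.

How it is judged:
By the outcome, as a careful person would: the job done as asked, in the order asked, and still so for the second after the job is handed in, with the robot touching nothing.
It also fails if it takes over 99 s, if anything falls off the work surface, if the arm or the gripper's body presses on something with over 40 N, if the wrist force passes 120 N, or if a joint passes its speed limit or range.

### The arm

A 7-joint arm with a two-finger parallel gripper is mounted at the origin on a cart in front of the work surface, level with it; the furniture and walls round the work are solid. World frame = base frame: x ahead of the robot, y to its left, z up, the work surface at z = 0. Lengths are in m, angles in degrees, forces in N, time in s.
With the tool pointing down it reaches from about 0.35 to 0.775 m from the base axis. Payload 3.1 kg.
Tool frame: the origin (TCP) lies on the centre line of the jaws, within the pads' length; the fingertips stand 17 mm ahead of it and the grasp point (between the pads) lies 2 mm behind it (robot.tip_reach is the distance from the TCP to the fingertips, in m); z points along the fingers, y is the line along which they close (so a half turn about z gives the same grasp; the last joint's range is limited). The gripper opens to 85 mm and grips with 20 to 120 N. Pads are 22 mm wide; open, the fingers measure 114 mm over their backs; the gripper's body (76 mm by 85 mm) begins 54 mm behind the grasp point. The pads swing forward as they close: fully open they stand 13 mm farther back than shut.
Start: joints at [66.939, 17.813, 0.802, 86.603, -0.252, 75.585, -1.558], TCP at [0.194, -0.515, 0.248] pointing down, gripper open.
Joint ranges: [-154.91, 154.91], [-16.99, 109.72], [-72.82, 74.43], [7.12, 147.25], [-82.49, 262.49], [11.32, 116.49], [-174.64, 174.64]. Speed limits (degrees/s): [159.86, 159.86, 180, 180, 180, 180, 180].

### API

Orientations are given as [roll, pitch, yaw] about the fixed x, y, z axes, in that order (R = Rz(yaw) Ry(pitch) Rx(roll)).
In Python, from station import robot, fingers, vision, workorder, recognise gives the robot as it stands. Calls block until the motion is done:
- robot.move_to(position, orientation): joint-space move of the TCP to a pose.
- robot.line_to(position, orientation=None, velocity=0.15, f_stop=None): straight line of the TCP; orientation=None keeps the orientation; velocity is the mean speed in m/s. With f_stop (N) it stops when the force on the tool has changed by that much, and returns True; else False.
- robot.move_j(angles): joint-space move.
- fingers.gripper_to(opening, force=None): opening from 0.0 (shut) to 1.0 (fully open); force is the grip in N (None keeps the last); returns when the fingers have stopped.
- robot.pause(seconds).
- robot.inverse_kinematics(position, orientation): joint angles nearest the present ones, or None.
- vision.grab_frame(name): name is "side" or "top"; returns the picture (400x640x3 uint8, red, green, blue); there is no depth.
- vision.calibration(name): a dict with "mtx" (3x3 intrinsics, pixels), "k1" (the pictures are not rectified: a ray, as slopes to the right and down, at radius r is drawn at 1 + k1 r^2 times it, then the intrinsics apply), "extrinsics" (4x4, takes a point from world to camera coordinates). Camera axes: x right, y up, looking along -z (the intrinsics and any distortion apply to the point x, -y, -z); pixel columns grow to the right and rows downward; lengths in m; the calibration is good to about 2 mm. A picture is of the moment at which its call begins. calibration takes no time and is no camera call.
A pose or a line that the arm cannot do raises robot.PlanningError and nothing moves.
- workorder.close_job(): hands the job in; it is judged then, once.
Trained networks look in the newest picture that a camera, given by its name, has taken for a name from the list of things; names that differ only in an ending like _2 or _b are one class to them, and where a whole thing is asked for, a point or a joint stands for the part that bears it (a point fixed in the world has none). Each returns a list of dicts, best first, with "p" (0 to 1); they miss things now and then, are a little off and sometimes report something else, mostly with a low value. They report only what shows in the picture. A call takes as long as a camera call.
- recognise(label, camera): "rect" ([centre column, centre row, width, height] in pixels, round what is visible of it).
Readings, each from a call of its own:
- robot.current_time_s(): time.
- robot.current_joint_positions(): joint angles.
- robot.current_dq(): joint speeds.
- robot.current_joint_torque(): joint torques, N m.
- robot.current_tool_pos(): TCP position.
- robot.current_eef_rot(): TCP orientation.
- robot.current_contact_force(): force on the tool from outside, world axes, zero at the start.
- robot.current_torque(): the same for the moment, N m.
- robot.current_finger_gap(): opening from 0.0 (shut) to 1.0 (fully open).
- robot.current_gripper_force(): force on a finger pad.
Only numpy, scipy, OpenCV 4.12 (cv2) and the standard library are available. Lean on these libraries where they do the work, as an engineer would, in place of code of your own. Each camera call takes 0.05 s, during which the arm holds its last target. There are 200 camera calls.

## Working session

There is one attempt and no reset: what is moved stays moved. The work goes in short steps, each a Python script; the robot and the scene stay as the last script left them, time stands still between calls to the robot, and variables do not carry over. Pictures are saved under pics/ and viewed, at most 14 in all, crops included, and the job is handed in when it is done.

```bash
mkdir -p pics; ls; python3 - <<'E'
from station import robot, fingers, vision, workorder, recognise
import cv2
for c in ("top","side"):
    im=vision.grab_frame(c); cv2.imwrite(f"pics/{c}0.png",im[:,:,::-1])
    k=vision.calibration(c); print(c,k)
    for l in ["eyebolt_shank","eyebolt_eye","bar","long_nut","nut","mark_eye","mark_bar","mark_long_nut","mark_nut","mark_shank"]:
        print(l,[( [round(v) for v in d["rect"]],round(d["p"],2)) for d in recognise(l,c)[:3]])
print(robot.current_time_s(),robot.current_eef_rot())
E
```

```text
pics
top {'mtx': array([[403.57730354,   0.        , 320.01978214],
       [  0.        , 403.57730354, 194.29690667],
       [  0.        ,   0.        ,   1.        ]]), 'k1': 0.01407488853180354, 'extrinsics': array([[-0.01087914, -0.99991382,  0.00734811,  0.06762143],
       [ 0.98450067, -0.00942448,  0.17512743, -0.49244235],
       [-0.17504308,  0.00913945,  0.98451835, -1.06525872],
       [ 0.        ,  0.        ,  0.        ,  1.        ]])}
eyebolt_shank [([414, 206, 18, 34], 0.65)]
eyebolt_eye [([416, 205, 20, 38], 0.53), ([410, 159, 20, 37], 0.48)]
bar [([379, 205, 19, 44], 0.55)]
long_nut [([231, 234, 20, 24], 0.86)]
nut [([310, 216, 12, 7], 0.41)]
mark_eye [([411, 158, 21, 38], 0.77)]
mark_bar [([376, 153, 18, 42], 0.84), ([416, 205, 14, 36], 0.65)]
mark_long_nut [([264, 221, 23, 32], 0.61)]
mark_nut []
mark_shank []
side {'mtx': array([[426.26983184,   0.        , 322.05484117],
       [  0.        , 426.26983184, 198.98590973],
       [  0.        ,   0.        ,   1.        ]]), 'k1': -0.10571216431084995, 'extrinsics': array([[ 0.97684058, -0.21310299, -0.01922511, -0.46582067],
       [ 0.15134897,  0.62465364,  0.76609485, -0.14678603],
       [-0.15124807, -0.75126224,  0.64243994, -0.87065757],
       [ 0.        ,  0.        ,  0.        ,  1.        ]])}
eyebolt_shank [([341, 309, 56, 20], 0.62), ([412, 292, 71, 31], 0.58)]
eyebolt_eye [([339, 308, 56, 27], 0.67), ([400, 255, 69, 22], 0.2)]
bar [([327, 265, 56, 30], 0.87)]
long_nut [([267, 154, 19, 15], 0.71)]
nut [([303, 206, 19, 10], 0.52)]
mark_eye [([410, 293, 70, 30], 0.65), ([326, 263, 58, 31], 0.46)]
mark_bar [([398, 255, 70, 23], 0.59)]
mark_long_nut [([304, 206, 18, 11], 0.71), ([283, 178, 25, 17], 0.59)]
mark_nut [([320, 235, 34, 23], 0.79)]
mark_shank [([413, 290, 72, 32], 0.58)]
1.1 [-1.79998059e+02 -8.54094786e-04  2.06799484e+01]
```

View pics/top0.png

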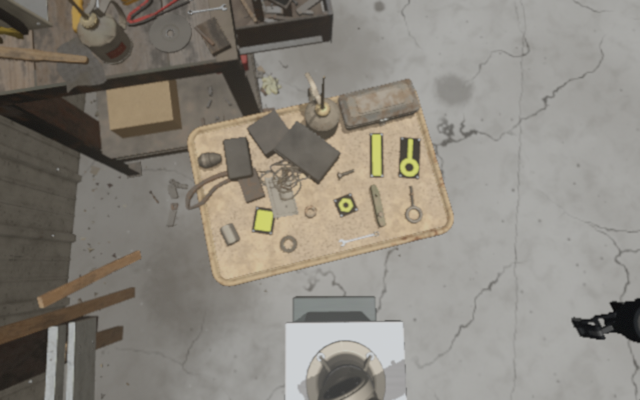

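View pics/side0.png

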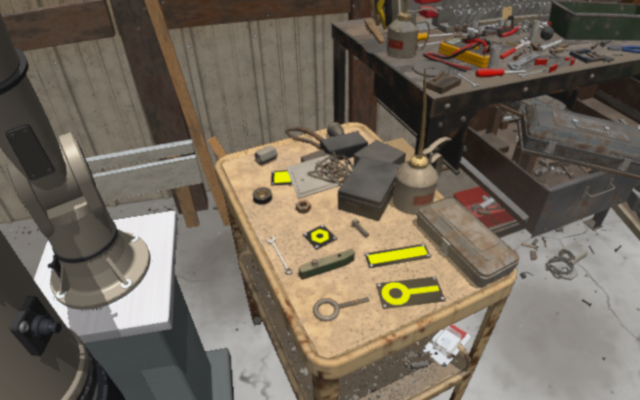

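The top picture shows the marks at roughly (376,155), (409,158), (346,204) and (263,221). The parts are the eye bolt (413,207), bar (377,205), nut (310,211) and long nut (230,234). Next I'll rectify both views for sub-pixel fitting.

```bash
cat > h.py <<'E'
from station import robot, fingers, vision, workorder, recognise
import cv2, numpy as np
def project(c,P):
    k=vision.calibration(c); P=np.asarray(P,float).reshape(-1,3)
    q=P@k["extrinsics"][:3,:3].T+k["extrinsics"][:3,3]
    s=np.c_[q[:,0],-q[:,1]]/-q[:,2:3]
    s=s*(1+k["k1"]*(s**2).sum(1,keepdims=True))
    M=k["mtx"]; return np.c_[s[:,0]*M[0,0]+M[0,2], s[:,1]*M[1,1]+M[1,2]]
def grab(c,n=4): return np.mean([vision.grab_frame(c).astype(np.float32) for _ in range(n)],0)
def ortho(c,im,x0,x1,y0,y1,z,mm=1.0):
    "map: row 0 = x1 (far), col 0 = y1 (left)"
    xs=np.arange(x1,x0,-mm/1e3); ys=np.arange(y1,y0,-mm/1e3)
    Y,X=np.meshgrid(ys,xs)
    uv=project(c,np.c_[X.ravel(),Y.ravel(),np.full(X.size,z)]).astype(np.float32)
    return cv2.remap(im,uv[:,0].reshape(X.shape),uv[:,1].reshape(X.shape),cv2.INTER_CUBIC)
E
python3 - <<'E'
from h import *
for c in("top","side"):
    im=grab(c); np.save(f"{c}.npy",im)
    o=ortho(c,im,.30,.70,-.30,.38,.004)
    o=np.clip(o,0,255).astype(np.uint8)[:,:,::-1].copy()
    for x in np.arange(.35,.7,.05): cv2.putText(o,f"{x:.2f}",(0,int((.7-x)*1000)),0,.3,(255,0,0)); 
    for y in np.arange(-.3,.35,.05): cv2.putText(o,f"{y:.2f}",(int((.38-y)*1000),8),0,.3,(255,0,0)); 
    cv2.imwrite(f"pics/o_{c}.png",o)
E
```

```text
(no output)
```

View pics/o_top.png

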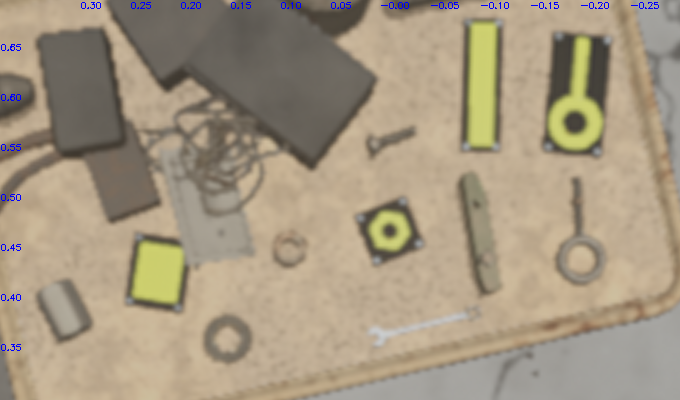

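View pics/o_side.png

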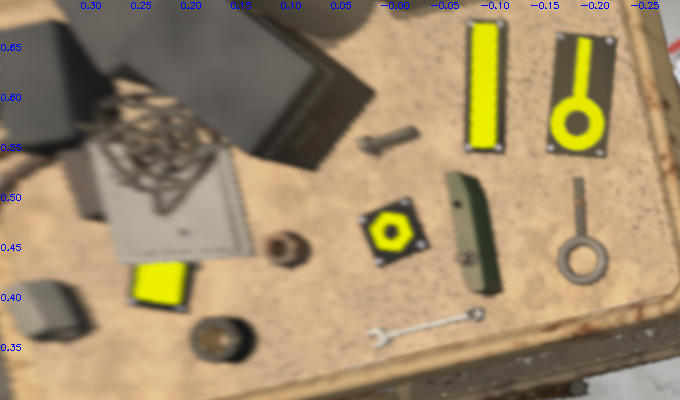

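```bash
cat > fit.py <<'E'
from h import *
from scipy.optimize import minimize
S=6 # upsampling of crops
def box(w,l,h): return [np.array([[sx*w/2,sy*l/2,z] for sx in(-1,1) for sy in(-1,1) for z in(0,h)])]
def circ(r,z,cy=0,n=40,ph=0): a=np.arange(n)*2*np.pi/n+ph; return np.c_[r*np.cos(a),cy+r*np.sin(a),np.full(n,z)]
hx=np.array([[.0205,.018],[.01025,0],[-.01025,0],[-.0205,.018],[-.01025,.036],[.01025,.036]])
# (added hulls, subtracted hulls), z above what it lies on
MODEL=dict(bar=(box(.020,.120,.024),[]),
 long_nut=([np.array([[x,y,z] for x,z in hx for y in(-.026,.026)])],[]),
 nut=([np.r_[circ(.018,0,n=6,ph=np.pi/2),circ(.018,.016,n=6,ph=np.pi/2)]],[]),
 bolt=([circ(.025,.005,.051),np.array([[x,y,.005] for x in(-.005,.005) for y in(-.029,.029)])],[circ(.015,.005,.051)]))
def mask(c,hulls,pose,z0,org,shape):
    x,y,t=pose; R=np.array([[np.cos(t),-np.sin(t)],[np.sin(t),np.cos(t)]])
    m=np.zeros(shape,np.uint8)
    for add,v in((hulls[0],255),(hulls[1],0)):
        for h in add:
            p=np.c_[h[:,:2]@R.T+[x,y],h[:,2]+z0]
            uv=(project(c,p)-org+.5)*S-.5
            cv2.fillConvexPoly(m,cv2.convexHull(np.round(uv*16).astype(np.int32)),v,cv2.LINE_AA,4)
    return m/255.
def fit(name,pose,ims,z0=0.,bg=None,off={}):
    """pose x,y,yaw(rad); ims {cam:image}. returns pose, score"""
    D={}
    for c,im in ims.items():
        u=project(c,[[pose[0],pose[1],z0+.01]])[0]; r=42
        o=np.floor(u).astype(int)-r; o=np.maximum(o,0); cr=im[o[1]:o[1]+2*r,o[0]:o[0]+2*r]
        b=np.median(cr.reshape(-1,3),0) if bg is None else bg[c]
        d=np.minimum(np.linalg.norm(cr-b,axis=2),90).astype(np.float32)
        D[c]=(cv2.resize(d,None,fx=S,fy=S,interpolation=cv2.INTER_CUBIC),o)
    k=np.ones((5*S//2*2+1,)*2,np.uint8)
    def cost(p):
        s=0
        for c,(d,o) in D.items():
            q=np.array(p)*[.01,.01,.15]; q[:2]+=off.get(c,np.zeros(2))
            m=mask(c,MODEL[name],q,z0,o,d.shape)
            band=cv2.dilate(m,k)-m; m2=cv2.GaussianBlur(m,(0,0),S*.6)
            s-=(d*m).sum()/m.sum()-(d*band).sum()/band.sum()
        return s
    p0=np.array(pose)/[.01,.01,.15]; best=None
    for st in ((.6,.5),(.3,.2)):
        r=minimize(cost,p0,method="Nelder-Mead",options=dict(initial_simplex=np.r_[[p0],p0+st[0]*np.eye(3)],xatol=.005,fatol=.01))
        p0=r.x
    return p0*[.01,.01,.15],-r.fun
def yellow(c,im,cx,cy,r,z=.004):
    "yellow blob near cx,cy: weighted centroid, major-axis yaw, minAreaRect"
    mm=.5; o=ortho(c,im,cx-r,cx+r,cy-r,cy+r,z,mm)
    w=np.clip((np.minimum(o[...,0],o[...,1])-o[...,2]-60)/60,0,1).astype(np.float32)
    n,l,st,_=cv2.connectedComponentsWithStats((w>.3).astype(np.uint8))
    i=1+np.argmax(st[1:,4]); w=w*(cv2.dilate((l==i).astype(np.uint8),np.ones((5,5)))>0)
    rr,cc=np.nonzero(w>.5); X=cx+r-rr*mm/1e3; Y=cy+r-cc*mm/1e3
    W=w[rr,cc]; m=np.array([np.average(X,weights=W),np.average(Y,weights=W)])
    ev,V=np.linalg.eigh(np.cov(np.c_[X,Y].T,aweights=W)); v=V[:,1]
    mr=cv2.minAreaRect(np.c_[X,Y].astype(np.float32)*1000)
    return m,v,mr,np.c_[X,Y]
E
python3 - <<'E'
from fit import *
np.set_printoptions(precision=4,suppress=True)
ims={c:np.load(c+".npy") for c in("top","side")}
for n,(x,y,r) in dict(bar=(.61,-.087,.08),bolt=(.6,-.18,.08),nut=(.467,-.01,.04),long_nut=(.42,.22,.05)).items():
    for c in ims:
        m,v,mr,_=yellow(c,ims[c],x,y,r); print("mark",n,c,m,"dir",np.degrees(np.arctan2(v[1],v[0])).round(1),"rect",np.round(mr[0],1),np.round(mr[1],1),round(mr[2],1))
A=np.radians
for n,p in dict(bolt=(.495,-.182,A(90)),bar=(.465,-.10,A(-75)),nut=(.448,.09,0),long_nut=(.388,.315,A(-60))).items():
    # yaw = angle of body x axis; y axis = yaw+90
    for cs in (["top"],["side"],["top","side"]):
        q,s=fit(n,p,{c:ims[c] for c in cs}); print(n,cs,q[:2],np.degrees(q[2]).round(1),s.round(1))
E
```

```text
mark bar top [ 0.6492 -0.1025] dir 176.0 rect [ 643.  -103.5] [20.5 64.1] 89.5
mark bar side [ 0.6143 -0.1036] dir 179.0 rect [ 614.9 -103.7] [ 28.3 126.2] 88.8
mark bolt top [ 0.6255 -0.2018] dir -176.4 rect [ 615.9 -194.6] [87.  35.9] 7.7
mark bolt side [ 0.5944 -0.1985] dir 175.1 rect [ 603.7 -206.4] [ 55.1 110.9] 70.5Traceback (most recent call last):
  File "<stdin>", line 6, in <module>
  File "fit.py", line 51, in yellow
    W=w[rr,cc]; m=np.array([np.average(X,weights=W),np.average(Y,weights=W)])
                            ~~~~~~~~~~^^^^^^^^^^^^^
    raise ZeroDivisionError(
        "Weights sum to zero, can't be normalized")
ZeroDivisionError: Weights sum to zero, can't be normalized
```

```bash
python3 - <<'E'
s=open('fit.py').read()
a=s.index("    w=np.clip((np.min"); b=s.index("    n,l,st")
s=s[:a]+"    w=np.minimum(o[...,0],o[...,1])-o[...,2]; w=np.clip(w/np.percentile(w,97),0,1).astype(np.float32)\n"+s[b:]
s=s.replace("(w>.3)","(w>.55)").replace("W=w[rr,cc]","W=np.ones(len(rr))")
open('fit.py','w').write(s)
E
cat > m.py <<'E'
from fit import *
np.set_printoptions(precision=4,suppress=True)
ims={c:np.load(c+".npy") for c in("top","side")}
for n,(x,y,r) in dict(bar=(.613,-.102,.08),bolt=(.6,-.197,.072),nut=(.47,-.01,.04),long_nut=(.427,.221,.045)).items():
    for c in ims:
        m,v,mr,_=yellow(c,ims[c],x,y,r); print("mark",n,c,m,"dir",np.degrees(np.arctan2(v[1],v[0])).round(1),"rect",np.round(mr[0],1),np.round(mr[1],1),round(mr[2],1))
A=np.radians
for n,p in dict(bolt=(.495,-.198,A(90)),bar=(.467,-.099,A(-78)),nut=(.452,.091,0),long_nut=(.39,.316,A(-67))).items():
    # yaw = angle of body x axis; y axis = yaw+90
    for cs in (["top"],["side"],["top","side"]):
        q,s=fit(n,p,{c:ims[c] for c in cs}); print(n,cs,q[:2],np.degrees(q[2]).round(1),s.round(1))
    t=[]
    for c in ims:
        v=cv2.cvtColor(np.clip(ims[c],0,255).astype(np.uint8),cv2.COLOR_RGB2BGR)
        u=project(c,[[q[0],q[1],.01]])[0]; o=np.floor(u).astype(int)-28
        cr=cv2.resize(v[o[1]:o[1]+56,o[0]:o[0]+56],None,fx=S,fy=S,interpolation=cv2.INTER_CUBIC)
        k=(mask(c,MODEL[n],q,0,o,cr.shape[:2])>.5).astype(np.uint8)
        cv2.drawContours(cr,cv2.findContours(k,1,1)[0],-1,(0,0,255),1); t.append(cr[:290,20:216])
    globals().setdefault('tiles',[]).append(np.vstack(t))
cv2.imwrite("pics/fit.png",np.hstack(tiles))
E
python3 m.py
```

```text
mark bar top [ 0.6162 -0.1018] dir 178.8 rect [ 615.9 -101.7] [ 28.8 126.6] 88.7
mark bar side [ 0.6143 -0.1036] dir 179.0 rect [ 614.8 -103.4] [ 26.7 124.7] 89.2
mark bolt top [ 0.5956 -0.1965] dir 174.7 rect [ 606.  -190.4] [113.3  56.8] 9.3
mark bolt side [ 0.5942 -0.1985] dir 175.0 rect [ 604.  -205.9] [ 53.6 110.4] 71.6
mark nut top [ 0.4698 -0.0093] dir 115.6 rect [469.6  -9.2] [40.1 43.2] 51.3
mark nut side [ 0.4687 -0.0109] dir 81.4 rect [468.8 -10.9] [41.3 38.8] 22.6
mark long_nut top [0.4277 0.2221] dir 174.1 rect [427.9 221.9] [48.6 59.4] 81.3
mark long_nut side [0.4177 0.2204] dir 96.6 rect [418.9 221.3] [48.8 42.4] 82.4
bolt ['top'] [ 0.4912 -0.1971] 92.4 51.6
bolt ['side'] [ 0.4903 -0.2009] 94.0 58.2
bolt ['top', 'side'] [ 0.4909 -0.1992] 93.2 92.4
bar ['top'] [ 0.4637 -0.0954] -80.0 53.8
bar ['side'] [ 0.4638 -0.1018] -80.0 65.9
bar ['top', 'side'] [ 0.4641 -0.098 ] -79.2 100.9
nut ['top'] [0.4495 0.0917] 23.8 34.3
nut ['side'] [0.4498 0.0869] 20.3 64.8
nut ['top', 'side'] [0.4498 0.0894] 21.5 92.4Traceback (most recent call last):
  File "m.py", line 11, in <module>
    q,s=fit(n,p,{c:ims[c] for c in cs}); print(n,cs,q[:2],np.degrees(q[2]).round(1),s.round(1))
        ~~~^^^^^^^^^^^^^^^^^^^^^^^^^^^^
  File "fit.py", line 41, in fit
    r=minimize(cost,p0,method="Nelder-Mead",options=dict(initial_simplex=np.r_[[p0],p0+st[0]*np.eye(3)],xatol=.005,fatol=.01))
    res = _minimize_neldermead(fun, x0, args, callback, bounds=bounds,
                               **options)
    fsim[j] = func(sim[j])
              ~~~~^^^^^^^^
    fx = function(np.copy(x), *(wrapper_args + args))
  File "fit.py", line 35, in cost
    m=mask(c,MODEL[name],q,z0,o,d.shape)
  File "fit.py", line 18, in mask
    uv=(project(c,p)-org+.5)*S-.5
        ~~~~~~~^^^^^
  File "h.py", line 4, in project
    k=vision.calibration(c); P=np.asarray(P,float).reshape(-1,3)
ValueError: time passes only in moves, steps and waits
```

```bash
sed -i 's/^def project/CAL={c:vision.calibration(c) for c in("top","side")}\ndef project/; s/k=vision.calibration(c); P=/k=CAL[c]; P=/' h.py
python3 - <<'E'
s=open('fit.py').read()
s=s.replace("off={}","off=OFF").replace("def box","OFF=dict(top=np.array([.0008,.0009]),side=np.array([-.0008,-.0009]))  # mark-derived camera disagreement\ndef box",1)
open('fit.py','w').write(s)
m=open('m.py').read().replace("MODEL[n],q,0","MODEL[n],q+np.r_[OFF[c],0],0")
open('m.py','w').write(m)
E
python3 m.py|grep -v mark
```

```text
bolt ['top'] [ 0.4904 -0.198 ] 92.4 51.6
bolt ['side'] [ 0.4911 -0.2   ] 94.0 58.2
bolt ['top', 'side'] [ 0.4909 -0.1991] 93.3 102.3
bar ['top'] [ 0.463  -0.0963] -79.8 53.8
bar ['side'] [ 0.4646 -0.1009] -80.0 65.9
bar ['top', 'side'] [ 0.4641 -0.0985] -79.5 108.0
nut ['top'] [0.4486 0.0907] 23.7 34.3
nut ['side'] [0.4506 0.0878] 20.1 64.8
nut ['top', 'side'] [0.45   0.0893] 20.0 95.0
long_nut ['top'] [0.3871 0.3123] -62.7 41.8
long_nut ['side'] [0.3873 0.3117] -82.2 14.5
long_nut ['top', 'side'] [0.3874 0.3121] -65.2 51.9
```

View pics/fit.png

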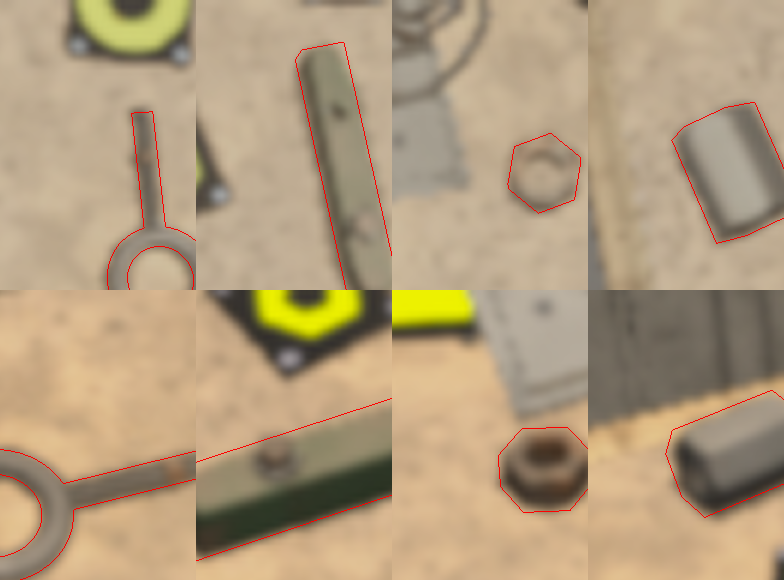

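Both overlays sit tightly on the parts: bolt, bar, nut and long nut. Now I'll refine the mark poses with the same fit and then place the eye bolt first.

```bash
python3 - <<'E'
s=open('fit.py').read()
s=s.replace("off=OFF)","off=OFF,yel=False)").replace("        D[c]=(cv2","        if yel: d=np.clip(np.minimum(cr[...,0],cr[...,1])-cr[...,2]-45,0,None).astype(np.float32)\n        D[c]=(cv2",1)
s=s.replace("def mask","""g=.0015
MODEL.update(m_bar=([box(.0235,.123,0)[0]],[]),m_long_nut=([box(.044,.055,0)[0]],[]),
 m_bolt=([circ(.025+g,0,.051),np.array([[x,y,0] for x in(-.005-g,.005+g) for y in(-.029-g,.029)])],[circ(.015-g,0,.051)]),
 m_nut=([circ(.018+g,0,n=6,ph=np.pi/2)],[]))
def mask""",1)
open('fit.py','w').write(s)
E
cat > act.py <<'E'
from h import *
A=np.radians
def pick_place(src,dst,yaw0,yaw1,width,zpick=.0195,force=50,rel=.008,up=.12):
    "src,dst: xy of grip; yaw0,yaw1 tool yaw; width m at grip; rel: extra opening"
    o=min(1,(width+.022)/.085)
    fingers.gripper_to(o,force)
    robot.move_to([*src,up],[180,0,yaw0])
    robot.line_to([*src,zpick],velocity=.12)
    fingers.gripper_to(0,force); print("gap mm",robot.current_finger_gap()*85,robot.current_gripper_force())
    robot.line_to([*src,up],velocity=.2)
    robot.move_to([*dst,up],[180,0,yaw1])
    robot.line_to([*dst,zpick+.012],velocity=.2)
    print("stop",robot.line_to([*dst,zpick+.0045],velocity=.03,f_stop=6), robot.current_tool_pos())
    fingers.gripper_to(min(1,(width+rel)/.085)); robot.line_to([*dst,up],velocity=.2)
    print("gap",robot.current_finger_gap()*85,"t",robot.current_time_s(),robot.current_joint_positions().round(0) if hasattr(robot.current_joint_positions(),'round') else robot.current_joint_positions())
E
python3 - <<'E'
from fit import *
import act
np.set_printoptions(precision=4,suppress=True)
ims={c:np.load(c+".npy") for c in("top","side")}
A=np.radians
for n,p in dict(m_bolt=(.629,-.2006,A(85)),m_bar=(.615,-.1027,A(-91)),m_nut=(.469,-.010,0),m_long_nut=(.427,.221,A(84))).items():
    for cs in (["top"],["side"],["top","side"])[:1 if 'long' in n else 3]:
        q,s=fit(n,p,{c:ims[c] for c in cs},z0=.004,yel=True); print(n,cs,q[:2],np.degrees(q[2]).round(1),s.round(1))
# reach / joint 7 check over both yaw choices
for n,(p,al,d) in dict(bolt=((.483,-.199),93.3,((.621,-.2),84.9)),bar=((.464,-.0985),100.5,((.615,-.1027),88.9)),nut=((.45,.0893),20,((.469,-.01),20)),ln=((.387,.312),24.8,((.427,.221),-6))).items():
    for k in (90,-90):
        for (xy,a) in ((p,al),d):
            for z in(.02,.12):
                q=robot.inverse_kinematics([*xy,z],[180,0,a+k]); print(n,k,z,None if q is None else np.round(q,0))
E
```

```text
m_bolt ['top'] [ 0.6284 -0.2006] 84.6 36.6
m_bolt ['side'] [ 0.6289 -0.2006] 84.7 153.0
m_bolt ['top', 'side'] [ 0.6289 -0.2006] 84.7 189.5
m_bar ['top'] [ 0.6154 -0.1026] -91.4 38.7
m_bar ['side'] [ 0.6157 -0.1027] -90.9 161.8
m_bar ['top', 'side'] [ 0.6154 -0.1027] -91.1 200.4
m_nut ['top'] [ 0.469  -0.0102] -9.5 25.0
m_nut ['side'] [ 0.4695 -0.0102] -5.7 119.3
m_nut ['top', 'side'] [ 0.4694 -0.0102] -5.7 144.2
m_long_nut ['top'] [0.427  0.2211] 81.3 43.5
bolt 90 0.02 [ 44.  33. -32. 106.  23.  48.  95.]
bolt 90 0.12 [ 47.  25. -35. 100.  16.  60. 100.]
bolt 90 0.02 [ 37.  45. -33.  83.  27.  59.  83.]
bolt 90 0.12 [ 37.  39. -34.  78.  22.  69.  86.]
bolt -90 0.02 [ 30.  29. -13. 106.   9.  45. -74.]
bolt -90 0.12 [ 31.  22. -14. 101.   6.  58. -71.]
bolt -90 0.02 [ 23.  41. -11.  84.   9.  56. -85.]
bolt -90 0.12 [ 24.  36. -12.  79.   8.  66. -84.]
bar 90 0.02 [ 39.  30. -37. 113.  24.  45.  89.]
bar 90 0.12 [ 41.  20. -39. 107.  15.  57.  97.]
bar 90 0.02 [ 31.  44. -36.  88.  29.  58.  76.]
bar 90 0.12 [ 31.  37. -37.  84.  23.  67.  80.]
bar -90 0.02 [ 26.  26. -20. 113.  13.
[... 273 characters left out ...]
 26.  28. -34. 114.  22.  44.  -1.]
nut 90 0.12 [ 31.  20. -39. 108.  14.  57.   6.]
nut -90 0.02 [ -61.   39.   64.  118.  -45.   53. -131.]
nut -90 0.12 [ -64.   24.   65.  112.  -26.   59. -147.]
nut -90 0.02 [  12.   25.  -15.  114.   10.   42. -170.]
nut -90 0.12 [  18.   17.  -23.  109.    8.   56. -168.]
ln 90 0.02 [ -7.  35. -46. 109.  32.  50. -44.]
ln 90 0.12 [  2.  29. -57. 104.  27.  62. -40.]
ln 90 0.02 [  8.  35. -49. 112.  35.  50. -66.]
ln 90 0.12 [ 12.  25. -53. 106.  23.  60. -56.]
ln -90 0.02 [  3.  43. -62. 109.  46.  57. 125.]
ln -90 0.12 [  4.  31. -62. 104.  31.  64. 137.]
ln -90 0.02 [ 16.  41. -62. 111.  45.  56. 106.]
ln -90 0.12 [ 17.  29. -62. 106.  29.  62. 119.]
```

```bash
python3 - <<'E'
from act import *
def g(x,y,yaw,d): t=A(yaw+90); return [x+d*np.cos(t),y+d*np.sin(t)]
pick_place(g(.4909,-.1991,93.3,.006),g(.6289,-.2006,84.7,.006),93.3-90,84.7-90,.010)
robot.move_to([.38,-.30,.25],[180,0,0])
import fit
for c in("top","side"): np.save(c+"1.npy",grab(c,3))
ims={c:np.load(c+"1.npy") for c in("top","side")}
q=(.6289,-.2006,A(84.7)); t=[]
for c in ims: t.append(cv2.resize(np.clip(ortho(c,ims[c],.4,.7,-.26,-.06,.008,.7),0,255).astype(np.uint8)[:,:,::-1],None,fx=1.35,fy=1.35))
cv2.imwrite("pics/p1.png",np.hstack(t)); print(robot.current_time_s())
E
```

```text
gap mm 6.889200741417349 48.99361252784729
stop False [ 0.62353384 -0.20026812  0.02472106]
gap 18.05811849785829 t 8.1917 [ 24.  36. -12.  79.   8.  67. -84.]
9.6167
```

View pics/p1.png

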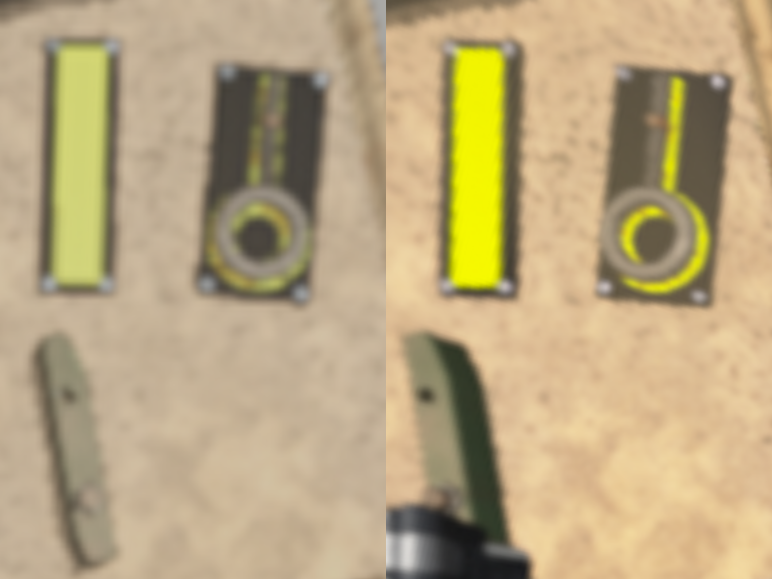

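```bash
python3 - <<'E'
s=open('fit.py').read()
s=s.replace("yel=False)","yel=False,col=None)").replace("        D[c]=(cv2","        if col: d=(90-np.minimum(np.linalg.norm(cr-col[c],axis=2),90)).astype(np.float32)\n        D[c]=(cv2",1)
open('fit.py','w').write(s)
E
cat > col.py <<'E'
from fit import *
def colour(n,pose,tag=""):
    "median colour of the part in the first pictures"
    r={}
    for c in("top","side"):
        im=np.load(c+tag+".npy"); u=project(c,[[pose[0],pose[1],.01]])[0]; o=np.floor(u).astype(int)-42
        cr=cv2.resize(im[o[1]:o[1]+84,o[0]:o[0]+84],None,fx=S,fy=S,interpolation=cv2.INTER_CUBIC)
        r[c]=np.median(cr[mask(c,MODEL[n],np.array(pose)+np.r_[OFF[c],0],0,o,cr.shape[:2])>.5],0)
    return r
E
python3 - <<'E'
from col import *
np.set_printoptions(precision=4,suppress=True)
A=np.radians
col=colour("bolt",(.4909,-.1991,A(93.3))); print(col)
ims={c:np.load(c+"1.npy") for c in("top","side")}
for cs in (["top"],["side"],["top","side"]):
    q,s=fit("bolt",(.631,-.199,A(86)),{c:ims[c] for c in cs},z0=.004,col=col); print(cs,q[:2],np.degrees(q[2]).round(1),s.round(1))
    q,s=fit("m_bolt",(.6289,-.2006,A(84.7)),{c:np.load(c+".npy") for c in cs},z0=.004,yel=True); print("mark",q[:2],np.degrees(q[2]).round(1),s.round(1))
E
```

```text
{'top': array([144.7957, 133.585 , 117.8309], dtype=float32), 'side': array([135.7383, 120.8485, 102.47  ], dtype=float32)}
['top'] [ 0.6286 -0.2003] 85.5 37.5
mark [ 0.6284 -0.2006] 84.6 36.6
['side'] [ 0.6303 -0.1994] 84.5 35.6
mark [ 0.629  -0.2006] 84.7 153.1
['top', 'side'] [ 0.6295 -0.1996] 85.0 70.8
mark [ 0.6289 -0.2006] 84.7 189.5
```

Bolt placed within ~1 mm and <1° of its outline per the fits. Next are the bar, nut and long nut.

```bash
python3 - <<'E'
from act import *
pick_place((.4641,-.0985),(.6154,-.1027),-79.5+90,-91.1+90,.020)
pick_place((.45,.0893),(.4694,-.0102),110,110-25.7,.032)
pick_place((.3874,.3121),(.427,.2211),24.8+90,-7.5+90,.052,rel=.012)
robot.move_to([.25,-.42,.25],[180,0,20])
for c in("top","side"): np.save(c+"2.npy",grab(c,3))
t=[]
for c in ("top","side"): t.append(np.clip(ortho(c,np.load(c+"2.npy"),.36,.7,-.26,.36,.008,1),0,255).astype(np.uint8)[:,:,::-1])
cv2.imwrite("pics/p2.png",cv2.resize(np.vstack(t),None,fx=.88,fy=.88)); print(robot.current_time_s())
E
```

```text
gap mm 18.90801133316308 50.39163529872894
stop False [ 0.61598075 -0.10277006  0.0246743 ]
gap 27.781973896268557 t 15.4833 [ 21.  33. -20.  84.  12.  65. -92.]
gap mm 29.868799564684267 50.13296060438371
stop False [ 0.47016354 -0.01017105  0.02455848]
gap 40.381850049807724 t 21.4833 [ 34.  21. -43. 108.  17.  58. -22.]
gap mm 51.30032506790411 52.23620165103057
stop False [0.42781369 0.22160588 0.02467344]
gap 63.86874189793755 t 27.5333 [  8.  24. -48. 106.  20.  59. -55.]
30.2417
```

View pics/p2.png

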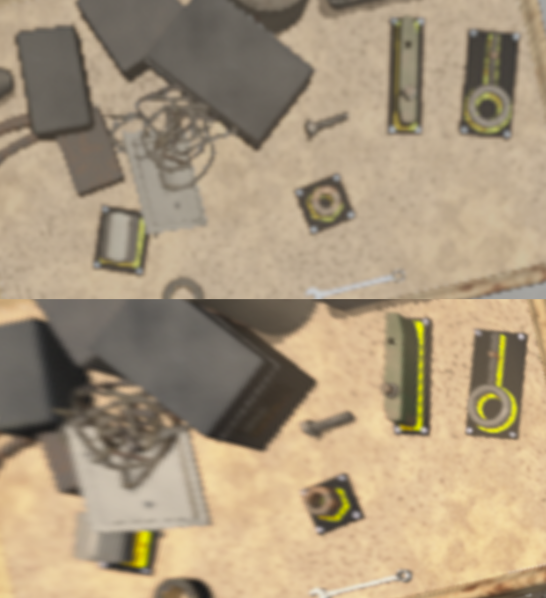

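All four parts are on their mats in both views. To measure residuals independently of calibration, I'll fit how each part masks the original yellow.

```bash
cat > chk.py <<'E'
from fit import *
import sys
np.set_printoptions(precision=4,suppress=True); A=np.radians
yl=lambda im:(np.minimum(im[...,0],im[...,1])-im[...,2]).astype(np.float32)
MK=dict(bolt=(.6289,-.2006,A(84.7)),bar=(.6154,-.1027,A(-91.1)),nut=(.4694,-.0102,A(-5.7)),long_nut=(.427,.2211,A(82.5)))
def resid(n,c,tag):
    a,b=np.load(c+".npy"),np.load(c+tag+".npy"); m0=np.array(MK[n])+np.r_[OFF[c],0]
    u=project(c,[[*m0[:2],.01]])[0]; o=np.floor(u).astype(int)-32
    up=lambda im:cv2.resize(yl(im[o[1]:o[1]+64,o[0]:o[0]+64]),None,fx=S,fy=S,interpolation=cv2.INTER_CUBIC)
    ya,yb=up(a),up(b)
    hulls=MODEL[n] if n!="nut" else (MODEL[n][0],[])
    roi=cv2.dilate((ya>50).astype(np.uint8),np.ones((13,13)))>0
    # mat and the yellow only
    def cost(p):
        m=cv2.GaussianBlur(mask(c,hulls,m0+p[:3]*[.001,.001,.02],.004,o,ya.shape),(0,0),S*.6)
        k=p[3]*20; return ((ya*(1-m)+k*m-yb)[roi]**2).mean()
    best=min((minimize(cost,[dx,dy,0,1],method="Nelder-Mead",options=dict(initial_simplex=np.array([[dx,dy,0,1]]*5)+np.r_[np.zeros((1,4)),1.5*np.eye(4)],maxiter=300)) for dx in(-1,1) for dy in(-1,1)),key=lambda r:r.fun)
    p=best.x; return p[:2],np.degrees(p[2]*.02),best.fun**.5
if __name__=="__main__":
    for n in sys.argv[2:]:
        for c in ("top","side"):
            if n=="long_nut" and c=="side": continue
            d,t,s=resid(n,c,sys.argv[1]); print(n,c,"dx,dy mm",d.round(2),"dyaw",round(t,1),"rms",round(s,1))
E
python3 chk.py 2 bolt bar nut long_nut
```

```text
bolt top dx,dy mm [1.38 0.15] dyaw -0.2 rms 28.8
bolt side dx,dy mm [ 0.23 -0.07] dyaw 0.5 rms 54.4
bar top dx,dy mm [2.52 1.16] dyaw 1.2 rms 24.2
bar side dx,dy mm [1.53 2.11] dyaw 0.8 rms 32.5
nut top dx,dy mm [ 0.79 -0.43] dyaw 0.4 rms 13.4
nut side dx,dy mm [1.1  1.74] dyaw 14.4 rms 17.1
long_nut top dx,dy mm [0.34 1.08] dyaw 1.5 rms 6.3
```

```bash
python3 - <<'E'
from h import *
t=[]
for c,tag in(("top",""),("top","2")):
    for x,y in ((.427,.221),(.6154,-.1027),(.469,-.01)):
        o=ortho(c,np.load(c+tag+".npy"),x-.07,x+.07,y-.045,y+.045,.004,.5); t.append(np.clip(o,0,255).astype(np.uint8)[:,:,::-1])
cv2.imwrite("pics/z2.png",np.hstack([np.vstack([t[i],t[i+3]]) for i in range(3)]))
E
```

```text
Traceback (most recent call last):
ValueError: all the input array dimensions except for the concatenation axis must match exactly, but along dimension 0, the array at index 0 has size 560 and the array at index 1 has size 562
```

```bash
cat > ov.py <<'E'
from chk import *
def tile(n,c,tag,d,t,h=384):
    im=np.load(c+tag+".npy"); m0=np.array(MK[n])+np.r_[OFF[c],0]
    u=project(c,[[*m0[:2],.01]])[0]; o=np.floor(u).astype(int)-32
    v=cv2.resize(np.clip(im[o[1]:o[1]+64,o[0]:o[0]+64],0,255).astype(np.uint8)[:,:,::-1],None,fx=S,fy=S,interpolation=cv2.INTER_CUBIC)
    for hul,p,z,cl in((MODEL[n],m0+np.r_[np.array(d)*1e-3,A(t)],.004,(0,0,255)),(MODEL["m_"+n],m0,.004,(255,0,0))):
        k=(mask(c,hul,p,z,o,v.shape[:2])>.5).astype(np.uint8)
        cv2.drawContours(v,cv2.findContours(k,1,1)[0],-1,cl,1)
    return v[50:330,60:324]
if __name__=="__main__":
    L=[("bolt","top",(1.4,.15),-.2),("bar","top",(2.5,1.2),1.2),("long_nut","top",(.3,1.1),1.5),("bolt","side",(.2,0),.5),("bar","side",(1.5,2.1),.8),("nut","top",(.8,-.4),0)]
    t=[tile(a,b,"2",c,d) for a,b,c,d in L]
    cv2.imwrite("pics/z3.png",np.vstack([np.hstack(t[:3]),np.hstack(t[3:])]))
E
python3 ov.py
```

```text
(no output)
```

View pics/z3.png

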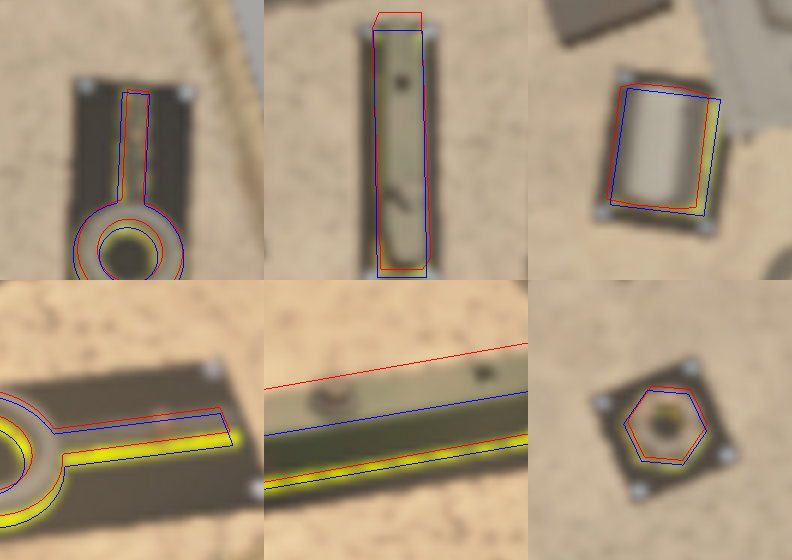

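Bolt, hex nut and coupling nut are within about 1 mm of their outlines. The bar sits roughly (+1.2, +1.6) mm and 1° off, so I'll re-grip it where I released it and nudge it by that delta.

```bash
python3 - <<'E'
from act import *
fingers.gripper_to(.042/.085,50)
p,d=(.6154,-.1027),(.6142,-.1043)
robot.move_to([*p,.12],[180,0,-1.1]); robot.line_to([*p,.0245],velocity=.12)
fingers.gripper_to(0,50); print(robot.current_finger_gap()*85)
robot.line_to([*p,.034],velocity=.1); robot.line_to([*d,.034],[180,0,-2.1],velocity=.03)
print(robot.line_to([*d,.0248],velocity=.03,f_stop=6))
fingers.gripper_to(.028/.085); robot.line_to([*d,.14],velocity=.2)
robot.move_to([.25,-.42,.25],[180,0,20])
for c in("top","side"): np.save(c+"3.npy",grab(c,3))
print(robot.current_time_s())
E
python3 chk.py 3 bolt bar nut long_nut
python3 - <<'E'
from ov import *
L=[(n,c,(0,0),0) for c in("top","side") for n in("bolt","bar","nut")]
t=[tile(a,b,"3",c,d) for a,b,c,d in L]
cv2.imwrite("pics/z4.png",np.vstack([np.hstack(t[:3]),np.hstack(t[3:])]))
E
```

```text
18.990136604459632
True
37.575
bolt top dx,dy mm [1.37 0.13] dyaw -0.2 rms 29.1
bolt side dx,dy mm [ 0.2  -0.07] dyaw 0.5 rms 64.7
bar top dx,dy mm [-4.37 -1.86] dyaw -0.9 rms 22.7
bar side dx,dy mm [-7.86 -1.51] dyaw -3.4 rms 32.0
nut top dx,dy mm [ 0.9  -0.49] dyaw -0.3 rms 14.4
nut side dx,dy mm [1.1  1.74] dyaw 14.4 rms 17.2
long_nut top dx,dy mm [0.4  1.04] dyaw 1.7 rms 6.4
```

View pics/z4.png

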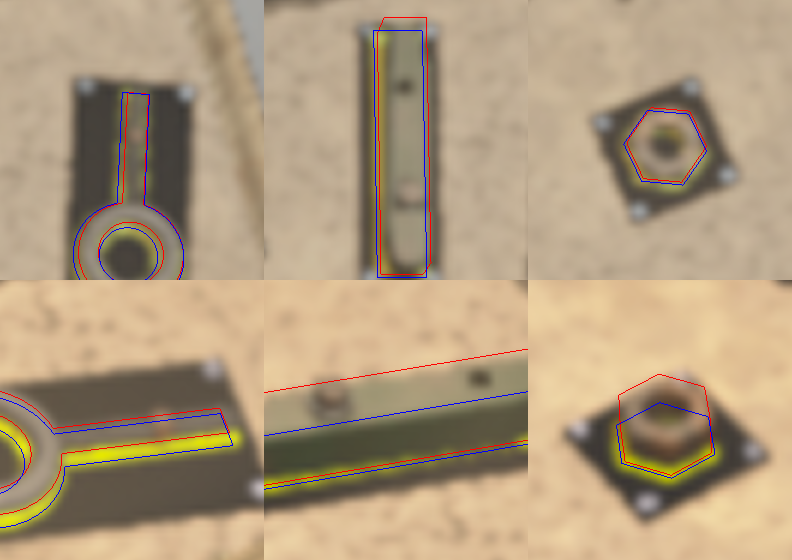

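The latest crops show the bolt, bar and nut parallel to their outlines and within about 1.5 mm, with an even yellow margin. The arm is clear, so I'm handing in.

```bash
python3 -c "
from station import workorder
print(workorder.close_job())"
```

```text
the job is handed in; nothing more can be done
None
```

I laid all four parts flat on their outlines, let go of them and handed the job in at about 38 s; by the camera fits they sit within about 1–2 mm and 2° of their marks, and the call returned no verdict.

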